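Draw the red bolt of a stock chest with the hooked rod

TASK

Pick up the steel rod with the hooked end, reach it under the barred guard of the stock chest with the red bolt knob, hook it behind the knob and pull the bolt all the way back towards the robot to unlock the chest. Then lay the rod down flat on the bench, in front of the chests, without dropping it. Touch the red knob with the rod only, and leave the yellow bolt as it is.

Things in the scene. Friction and masses are not known exactly. Their poses are not given: they have to be found in the camera images.
- hook_rod: Steel rod, 0.28 kg, black handle, L hook (a straight rod nearby has none). Origin: centre of handle's underside, near the balance point; x towards the hook, z up. Handle 120 long (x), 22 wide, 24 high. Round 10 diameter bar, axis 12 above the underside, runs to x=+235, then turns to +y: prong axis at x=235, level, tip at y=+55. Tail with 22 diameter weight ends at x=-130. Lies flat on the bench.
- red_knob: Red upright pin on the red bolt, 16 diameter, 56 high. Origin: centre of its foot, 104 above the bench; z up, x along the bolt away from the robot. Bolt lies on a green chest 264 deep (x), 244 wide, 90 high; shot home, the knob is 20 beyond the chest's middle. Bolt and guides rise to 110 above the bench. A like chest beside it has a yellow knob.
- red_bolt (a joint): Slide of the red bolt, m: 0 = shot home; grows to 0.060 (stop) as the knob is pulled along its -x to the robot. Starts at 0 to 0.012; friction about 3 N; stays where left. Guard over it: green bars, undersides 210 above the bench, on 8 diameter posts 113 either side of the knob's line, 50 nearer and 95 farther than the knob shot home; open at front and sides.
- yellow_bolt (a joint): Slide of the other chest's yellow bolt, same scale; to be left as it is. Loose sockets up to 65 high stand at the left and right of the bench.

How it is judged:
On the way, in this order (a step that is already met when the one before it is completed fails the run):
1. the hooked rod is lifted off the bench (height (world z) of hook_rod above 0.06 m), for 0.2 s.
2. the rod, pressing on the red knob, draws the bolt back (value of joint red_bolt above 0.03 m and contact force between hook_rod and red_knob above 0.3 N), for 0.05 s.
At the end, for the whole second after the job is handed in: The red bolt is drawn back at least 48 mm of its 60 mm, the yellow bolt is still shot (under 25 mm), and the hooked rod lies at rest on the bench in front of the chests (handle centre nearer than x = 0.65 m and under 30 mm high, bar level within 11 degrees) (value of joint red_bolt above 0.048 m and value of joint yellow_bolt below 0.025 m and height (world z) of hook_rod below 0.03 m and world x of hook_rod below 0.65 m and (angle between hook_rod's own z axis and vertical below 0.2 rad or angle between hook_rod's own z axis and vertical above 2.94 rad or angle between hook_rod's own x axis and vertical between 1.37 and 1.77 rad) and linear speed of hook_rod below 0.02 m/s and angular speed of hook_rod below 0.2 rad/s); the robot touches nothing.
It fails at once if the gripper or arm touches the red knob (contact force between any of the fingers, the arm and red_knob above 0.5 N).
It fails at once if the yellow bolt is drawn (25 mm or more) (value of joint yellow_bolt above 0.025 m).
It fails at once if the rod is dropped (falls free, faster than 0.6 m/s, from over 40 mm up) (height (world z) of hook_rod above 0.04 m and linear speed of hook_rod above 0.6 m/s and contact force between the fingers and hook_rod below 0.1 N).
It also fails if it takes over 64 s, if anything falls off the work surface, if the arm or the gripper's body presses on something with over 40 N, if the wrist force passes 120 N, or if a joint passes its speed limit or range.

ROBOT

A 6-joint arm with a two-finger parallel gripper is mounted at the origin on the work surface. World frame = base frame: x ahead of the robot, y to its left, z up, the work surface at z = 0. Lengths are in m, angles in rad, forces in N, time in s.
With the tool pointing down it reaches from about 0.35 to 0.85 m from the base axis. Payload 8.1 kg.
Tool frame: the origin (TCP) lies midway between the tips of the shut fingers; the grasp point (between the pads) lies 19 mm behind it; z points along the fingers, y is the line along which they close (so a half turn about z gives the same grasp; the last joint's range is limited). The gripper opens to 93 mm and grips with 3 to 60 N. Pads are 15 mm wide; open, the fingers measure 128 mm over their backs; the gripper's body (75 mm by 188 mm) begins 65 mm behind the grasp point.
Start: joints at [1.032, 0.13, 1.488, -0, 1.523, -0.085], TCP at [0.263, 0.539, 0.219] pointing down, gripper open.
Joint ranges: [-2.96, 2.96], [-0.89, 2.26], [0.02, 2.5], [-1.34, 4.48], [0, 2.73], [-2.66, 2.66]. Speed limits (rad/s): [2.39, 2.39, 2.79, 3.14, 3.14, 3.14].

INTERFACE

Orientations are given as a rotation vector (axis times angle).
In Python, from plant import robot, cams gives the robot as it stands. The module is installed in compiled form; this text tells all that it offers.
- The arm moves only by the tool play_rows, never from a script. Its arguments are lists of equal length, an entry for each row: "slide": the shift along the tool's x, y, z scaled (see below), a list of three; "twist": the turn, a rotation vector about the tool's x, y, z scaled (see below), a list of three. A call has exactly 8 rows; each row shifts and turns the commanded pose from where the row before left it, along the tool's axes as they then stand; what a row does not reach is not made up. The controller multiplies each number of a shift by 25 cm and each number of a turn by 60 degrees. A row lasts 1/10 s, in which the tool goes at most 50 mm and 8.59 degrees, less where a joint would pass 70% of its speed; a pose out of reach is approached as far as the arm can. A call with a number of a shift or a turn outside -1 to 1 is refused whole. A call with a gripper value outside its range is refused whole. "fingers" is the closure, from -1 (fully open) to 1 (shut), set as the call begins (left out, the last holds). The fingers move at their own pace and stop on an object; "force" is the grip in N (left out, the last holds). Time passes only in rows, so rows that do not move let the fingers close, or fill a call up. It gives the time, the measured TCP pose, the force, the opening and the grip force at its end, in the units of the state.
- robot.read_state(): the state, without advancing time (a new reading comes with each control period).
- cams.read_camera(name): name is "scene" or "top"; returns (picture, depth): 384x512x3 uint8, red, green, blue; 384x512 float32, m along the optical axis (not along the pixel's ray), 0 where there is no reading.
- cams.get_calibration(name): a dict with "fx", "fy", "cx", "cy" (pixels), "k1" (the pictures are not rectified: a ray, as slopes to the right and down, at radius r is drawn at 1 + k1 r^2 times it, then the intrinsics apply), "world_from_camera" (4x4, takes a point from camera to world coordinates). Camera axes: x right, y down, z forward; pixel columns grow to the right and rows downward; lengths in m; the calibration is good to about 2 mm. A picture is of the moment at which its call begins. get_calibration takes no time and is no camera call.
- robot.close_job(): hands the job in; it is judged then, once.
The state is a dict: "t": time; "q": joint angles; "dq": joint speeds; "joint_torque": joint torques, N m; "tool_pos": TCP position; "orientation": TCP orientation; "force": force on the tool from outside, world axes, zero at the start; "wrist_torque": the same for the moment, N m; "opening": finger opening in m; "gripper_force": force on a finger pad.
Only numpy, scipy, OpenCV 4.12 (cv2) and the standard library are available. Lean on these libraries where they do the work, as an engineer would, in place of code of your own. Each camera call takes 0.05 s, during which the arm holds its last target. There are 200 camera calls.

## Working session

There is one attempt and no reset: what is moved stays moved. The work goes in short steps, Python scripts to look and compute and a tool call to move; the robot and the scene stay as the last step left them, time stands still between calls to the robot, and variables do not carry over. Pictures are saved under pics/ and viewed, at most 10 in all, crops included, and the job is handed in when it is done.

Besides the shell and the picture viewer there is one more tool, called after "Emit:" as a command line: name --argument value ..., lists and objects as JSON in quotes. play_rows: Moves the arm, as the interface text tells. Shifts and turns lie within -1 to 1; 1 stands for 25 cm of shift or 60 degrees of turn. Its arguments: {"type":"object","properties":{"slide":{"type":"array"},"twist":{"type":"array"},"fingers":{"type":"number"},"force":{"type":"number"}},"required":["slide","twist"]}

```bash
mkdir -p pics
cat > h.py <<'E'
import numpy as np, cv2
from plant import robot, cams
def grab(n):
    im,d=cams.read_camera(n); c=cams.get_calibration(n)
    return im,d,c
def world(d,c):
    v,u=np.mgrid[0:d.shape[0],0:d.shape[1]].astype(float)
    K=np.array([[c['fx'],0,c['cx']],[0,c['fy'],c['cy']],[0,0,1]])
    p=cv2.undistortPoints(np.stack([u.ravel(),v.ravel()],1)[:,None],K,np.array([c['k1'],0,0,0.]))[:,0]
    z=d.ravel(); P=np.stack([p[:,0]*z,p[:,1]*z,z],1); T=np.array(c['world_from_camera'])
    W=(P@T[:3,:3].T+T[:3,3]).reshape(d.shape+(3,)); W[d==0]=np.nan
    return W
E
python3 - <<'E'
from h import *
for n in('scene','top'):
    im,d,c=grab(n); np.savez(f'{n}0.npz',im=im,d=d,W=world(d,c))
    cv2.imwrite(f'pics/{n}0.png',cv2.resize(im[...,::-1],(800,600)))
    print(n,c)
print(robot.read_state())
E
```

```text
scene {'fx': 406.5835982044734, 'fy': 406.5835982044734, 'cx': 255.23694662640517, 'cy': 197.93468900084056, 'k1': -0.1297091885653893, 'world_from_camera': array([[ 0.11053779,  0.75026033, -0.65183651,  1.17880995],
       [ 0.99378896, -0.09191073,  0.06273699, -0.09135487],
       [-0.0128417 , -0.65472273, -0.75576004,  0.75508864],
       [ 0.        ,  0.        ,  0.        ,  1.        ]])}
top {'fx': 406.192252256265, 'fy': 406.192252256265, 'cx': 256.8911755222353, 'cy': 187.98199055119767, 'k1': 0.04536488871772527, 'world_from_camera': array([[-0.00392339, -0.99451549,  0.10451576,  0.50911821],
       [-0.99987209,  0.00228085, -0.01583056, -0.0464236 ],
       [ 0.01550535, -0.10456451, -0.99439723,  0.90964353],
       [ 0.        ,  0.        ,  0.        ,  1.        ]])}
{'t': 0.1, 'q': array([ 1.03156379e+00,  1.31068400e-01,  1.48915146e+00,  2.89129395e-05,
        1.52301872e+00, -8.54043450e-02]), 'dq': array([ 0.00073389, -0.00270012, -0.00241755,  0.00145949, -0.00032708,
       -0.00086256]), 'joint_torque': array([ 1.41271805e-03, -5.61349189e+01, -4.93089831e+01,  7.71295466e-02,
        2.92959984e-02, -9.25884888e-05]), 'tool_pos': array([0.26275526, 0.53883945, 0.21771305]), 'orientation': array([-7.06651742e-01, -3.06053781e+00,  2.44599097e-03]), 'force': array([0.38867231, 0.41203089, 0.50390634]), 'wrist_torque': array([ 0.03838007,  0.00931713, -0.03744444]), 'gripper_force': 0.0, 'opening': 0.09331647147351693}
```

View pics/top0.png

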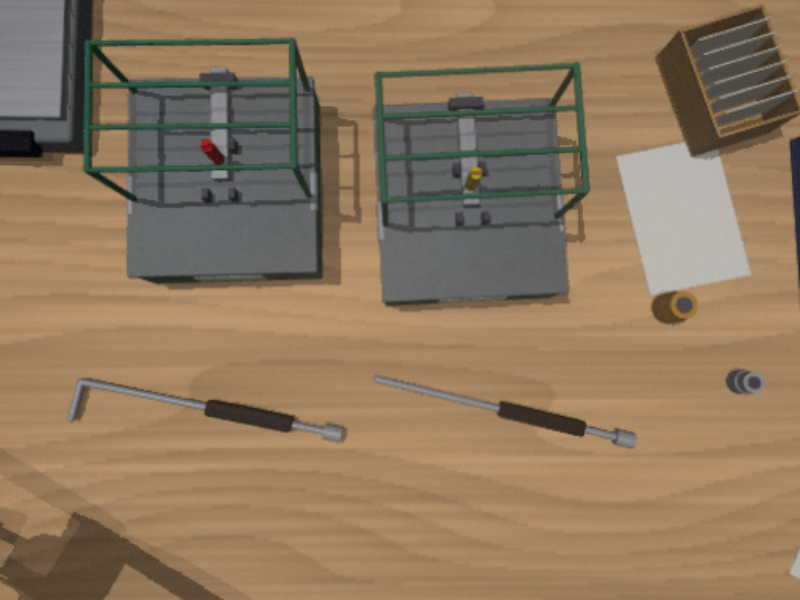

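View pics/scene0.png

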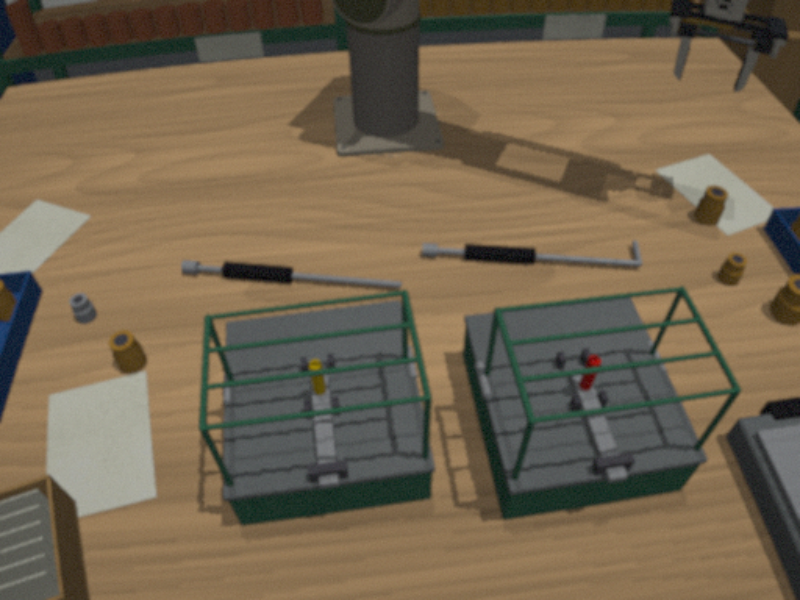

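The top view shows the hooked rod (800x600 px) with its handle at about (250,416), its hook corner at (82,381) and the prong tip at (73,418). The red knob is at (212,152) on the left chest and the yellow one is on the right chest. The scene view shows the same layout: the hooked rod is nearest the red chest, with free bench in front of it.

```bash
cat > m.py <<'E'
from h import *
def pts(n,f,suf='0'):
    D=np.load(f'{n}{suf}.npz'); im=D['im'].astype(int); W=D['W']; r,g,b=im[...,0],im[...,1],im[...,2]
    m=f(r,g,b,W)&np.isfinite(W[...,2]); return W[m],np.argwhere(m)
if __name__=='__main__':
    for n in('scene','top'):
        for nm,f in (('red',lambda r,g,b,W:(r>120)&(g<60)&(b<60)&(W[...,2]>.1)),('yel',lambda r,g,b,W:(r>130)&(g>100)&(b<70)&(W[...,2]>.125))):
            P,_=pts(n,f)
            P=P[P[:,0]>.5]
            if len(P): print(n,nm,len(P),P.mean(0),np.percentile(P,[3,50,97],axis=0).round(4).tolist())
        # rod: everything 4-35mm above bench in region
        P,_=pts(n,lambda r,g,b,W:(W[...,2]>.006)&(W[...,2]<.04)&(W[...,0]>.3)&(W[...,0]<.62)&(W[...,1]>-.02)&(W[...,1]<.45)&(r-b<25))
        c=P[:,:2].mean(0); u,s,vt=np.linalg.svd(P[:,:2]-c); a=vt[0]*np.sign(vt[0][1]); t=(P[:,:2]-c)@a; o=(P[:,:2]-c)@np.array([-a[1],a[0]])
        print(n,'rod',len(P),c,a,'t',t.min(),t.max(),'o',o.min(),o.max(),'z',np.percentile(P[:,2],[5,50,95]))
        P,_=pts(n,lambda r,g,b,W:(r<55)&(g<55)&(b<55)&(W[...,2]>.012)&(W[...,2]<.04)&(W[...,0]>.3)&(W[...,0]<.62)&(W[...,1]>-.02)&(W[...,1]<.45))
        c=P[:,:2].mean(0); u,s,vt=np.linalg.svd(P[:,:2]-c); a=vt[0]*np.sign(vt[0][1]);t=(P[:,:2]-c)@a
        print(n,'handle',len(P),P.mean(0),a,'t',t.min(),t.max())
        # chest top
        P,_=pts(n,lambda r,g,b,W:(W[...,2]>.083)&(W[...,2]<.097)&(W[...,0]>.5)&(W[...,1]>.0)&(W[...,1]<.33)&(r<150))
        print(n,'chest',len(P),cv2.minAreaRect(P[:,:2].astype(np.float32)),P[:,2].mean())
        P,_=pts(n,lambda r,g,b,W:(W[...,2]>.195)&(W[...,2]<.24)&(W[...,0]>.5)&(W[...,1]>.0)&(W[...,1]<.42)&(g-r>15))
        if len(P):print(n,'guard',len(P),cv2.minAreaRect(P[:,:2].astype(np.float32)),P[:,2].mean())
E
python3 m.py
```

```text
scene red 22 [0.77234054 0.17616067 0.15947833] [[0.7661, 0.1715, 0.1574], [0.7728, 0.1756, 0.1596], [0.7767, 0.1807, 0.1611]]
scene yel 14 [ 0.7374638  -0.14895577  0.1596304 ] [[0.73, -0.1525, 0.1582], [0.7393, -0.1489, 0.1595], [0.7412, -0.1453, 0.1617]]
scene rod 842 [0.4478534  0.19193819] [0.17051027 0.9853559 ] t -0.16985637829211991 0.19649811450355317 o -0.010783383951404107 0.045851565526776654 z [0.00838368 0.01623702 0.02381453]
scene handle 331 [0.44212958 0.1498027  0.02042332] [0.20937094 0.97783629] t -0.05897187108118402 0.05833243902920588
scene chest 10649 ((0.758131742477417, 0.17570006847381592), (0.2733514606952667, 0.24850517511367798), 1.0309170484542847) 0.08947609008432429
scene guard 1873 ((0.7976667881011963, 0.1759222447872162), (0.15042178332805634, 0.23137184977531433), 1.6313692331314087) 0.21657161235270414
top red 27 [0.77100622 0.1767901  0.15812379] [[0.7626, 0.1713, 0.1464], [0.7716, 0.1759, 0.1602], [0.7798, 0.1842, 0.1619]]
top yel 25 [ 0.73598271 -0.14877676  0.16032909] [[0.73, -0.1537, 0.1586], [0.7377, -0.1482, 0.1603], [0.7421, -0.1443, 0.1622]]
top rod 1284 [0.44378074 0.1986577 ] [0.16553213 0.9862044 ] t -0.17835915722099696 0.1915344773461796 o -0.014038929464968732 0.044127458052476344 z [0.0131359  0.01962319 0.02614132]
top handle 313 [0.43783142 0.1537741  0.023155  ] [0.1888425  0.98200739] t -0.06325455088354069 0.05552113423636826
top chest 12701 ((0.7541871666908264, 0.1762889325618744), (0.26417994499206543, 0.24614012241363525), 1.5615860223770142) 0.09021869088502985
top guard 2296 ((0.7950329780578613, 0.17778363823890686), (0.15049321949481964, 0.23452156782150269), 1.7633286714553833) 0.21772297100035365
```

Emit:
play_rows --slide '[[0, 0, 0], [0, 0, 0], [0, 0, 0], [0, 0, 0], [0, 0, 0], [0, 0, 0], [0, 0, 0], [0, 0, 0]]' --twist '[[0, 0, 0.125], [0, 0, 0.125], [0, 0, 0.125], [0, 0, 0.125], [0, 0, 0.125], [0, 0, 0.125], [0, 0, 0.125], [0, 0, 0.125]]' --fingers -1

```text
t: 0.9
tool_pos: [0.2628, 0.539, 0.218]
orientation: [2.149, 2.292, -0.002]
force: [-0.1, -0.7, -0.6]
opening: 0.0927
gripper_force: 0.0
```

Emit:
play_rows --slide '[[0, 0, 0], [0, 0, 0], [-0.1, 0.07, 0], [-0.1, 0.07, 0], [-0.1, 0.07, 0], [-0.1, 0.07, 0], [-0.1, 0.07, 0], [-0.1, 0.07, 0]]' --twist '[[0, 0, 0.125], [0, 0, 0.125], [0, 0, 0], [0, 0, 0], [0, 0, 0], [0, 0, 0], [0, 0, 0], [0, 0, 0]]'

```text
t: 1.7
tool_pos: [0.3375, 0.3707, 0.2182]
orientation: [2.424, 1.998, -0.001]
force: [0.5, -0.3, 0.4]
opening: 0.0932
gripper_force: 0.0
```

Emit:
play_rows --slide '[[-0.1, 0.07, 0], [-0.1, 0.07, 0], [-0.1, 0.07, 0], [-0.1, 0.07, 0], [-0.1, 0.07, 0], [-0.1, 0.07, 0], [-0.1, 0.07, 0], [-0.05, 0.08, 0]]' --twist '[[0, 0, 0], [0, 0, 0], [0, 0, 0], [0, 0, 0], [0, 0, 0], [0, 0, 0], [0, 0, 0], [0, 0, 0]]'

```text
t: 2.5
tool_pos: [0.4415, 0.1589, 0.2184]
orientation: [2.425, 1.997, -0.001]
force: [-0.6, 0.2, -0.4]
opening: 0.093
gripper_force: 0.0
```

Emit:
play_rows --slide '[[-0.034, 0, 0.12], [0, 0, 0.12], [0, 0, 0.12], [0, 0, 0.12], [0, 0, 0.12], [0, 0, 0.12], [0, 0, 0.08], [0, 0, 0.05]]' --twist '[[0, 0, 0], [0, 0, 0], [0, 0, 0], [0, 0, 0], [0, 0, 0], [0, 0, 0], [0, 0, 0], [0, 0, 0]]'

```text
t: 3.3
tool_pos: [0.4382, 0.152, 0.0039]
orientation: [-2.423, -1.997, 0.005]
force: [1.1, -0.1, 0.1]
opening: 0.093
gripper_force: 0.0
```

Emit:
play_rows --slide '[[0, 0, 0], [0, 0, 0], [0, 0, 0], [0, 0, 0], [0, 0, 0], [0, 0, 0], [0, 0, 0], [0, 0, 0]]' --twist '[[0, 0, 0], [0, 0, 0], [0, 0, 0], [0, 0, 0], [0, 0, 0], [0, 0, 0], [0, 0, 0], [0, 0, 0]]' --fingers 1 --force 45

```text
t: 4.1
tool_pos: [0.4399, 0.1524, 0.0062]
orientation: [2.424, 1.998, 0.0]
force: [-0.6, -0.4, 0.4]
opening: 0.0335
gripper_force: 0.0
```

Emit:
play_rows --slide '[[0, 0, 0], [0, 0, 0], [0, 0, 0], [0, 0, 0], [0, 0, 0], [0, 0, 0], [0, 0, 0], [0, 0, 0]]' --twist '[[0, 0, 0], [0, 0, 0], [0, 0, 0], [0, 0, 0], [0, 0, 0], [0, 0, 0], [0, 0, 0], [0, 0, 0]]'

```text
t: 4.9
tool_pos: [0.44, 0.1524, 0.006]
orientation: [2.424, 1.998, -0.0]
force: [-1.1, 0.7, -1.8]
opening: 0.022
gripper_force: 45.0
```

Emit:
play_rows --slide '[[0, 0, -0.03], [0, 0, -0.06], [0, 0, -0.07], [0, 0, -0.07], [0, 0, -0.08], [0, 0, -0.08], [0, 0, -0.07], [0, 0, -0.05]]' --twist '[[0, 0, 0], [0, 0, 0], [0, 0, 0], [0, 0, 0], [0, 0, 0], [0, 0, 0], [0, 0, 0], [0, 0, 0]]'

```text
t: 5.7
tool_pos: [0.4406, 0.1525, 0.1355]
orientation: [2.423, 1.998, 0.003]
force: [0.8, 0.1, -3.0]
opening: 0.0214
gripper_force: 45.0
```

Emit:
play_rows --slide '[[0, 0, 0], [0, 0, 0], [0, 0, 0], [0, 0, 0], [0, 0, 0], [0, 0, 0], [0, 0, 0], [0, 0, 0]]' --twist '[[0, 0, 0.04], [0, 0, 0.08], [0, 0, 0.1], [0, 0, 0.1], [0, 0, 0.1], [0, 0, 0.1], [0, 0, 0.1], [0, 0, 0.1]]'

```text
t: 6.5
tool_pos: [0.4398, 0.1523, 0.1336]
orientation: [2.992, 0.959, -0.0]
force: [-0.2, -0.8, -2.7]
opening: 0.0217
gripper_force: 45.0
```

Emit:
play_rows --slide '[[0, 0, 0], [0, 0, 0], [0, 0, 0], [0, 0, 0], [0, 0, 0], [0, 0, 0], [0, 0, 0], [0, 0, 0]]' --twist '[[0, 0, 0.1], [0, 0, 0.1], [0, 0, 0.1], [0, 0, 0.1], [0, 0, 0.1], [0, 0, 0.08], [0, 0, 0], [0, 0, 0]]'

```text
t: 7.3
tool_pos: [0.4399, 0.1524, 0.1336]
orientation: [3.141, 0.031, -0.0]
force: [-0.4, 0.2, -3.2]
opening: 0.0218
gripper_force: 45.0
```

Run:
```python
from h import *
for n in('scene','top'):
    im,d,c=grab(n); W=world(d,c); np.savez(f'{n}1.npz',im=im,d=d,W=W)
    cv2.imwrite(f'pics/{n}1.png',cv2.resize(im[...,::-1],(800,600)))
    r,g,b=[im[...,i].astype(int) for i in range(3)]
    m=(W[...,2]>.115)&(W[...,2]<.16)&(W[...,0]>.5)&(W[...,0]<.72)&(W[...,1]>.05)&(W[...,1]<.3)
    P=W[m]; print(n,len(P))
    A=P[P[:,0]<.655]; print(np.polyfit(A[:,0],A[:,1],1),np.polyfit(A[:,0],A[:,2],1),A.mean(0),P.max(0),P.min(0))
s=robot.read_state(); print(s['t'],s['tool_pos'],s['orientation'],s['q'],s['force'],s['opening'])
```

```text
scene 401
[0.0145432  0.14486653] [-0.00145856  0.14323043] [0.58058362 0.15331008 0.14238361] [0.71990539 0.28662718 0.15820662] [0.50013973 0.14576584 0.12264404]
top 692
[0.01289475 0.14620046] [0.00463077 0.14117924] [0.57494808 0.15361428 0.14384169] [0.71975525 0.29064795 0.15999165] [0.50035098 0.14841721 0.11593612]
7.4 [0.43991387 0.1524043  0.1336423 ] [ 3.14141082e+00  3.04983025e-02 -4.97649893e-05] [ 2.23325701e-01 -1.83955336e-01  1.95391705e+00 -2.68353906e-05
  1.37166906e+00  1.77471100e+00] [ 1.33731697 -0.1184704  -2.51410166] 0.021752611266622476
```

View pics/top1.png

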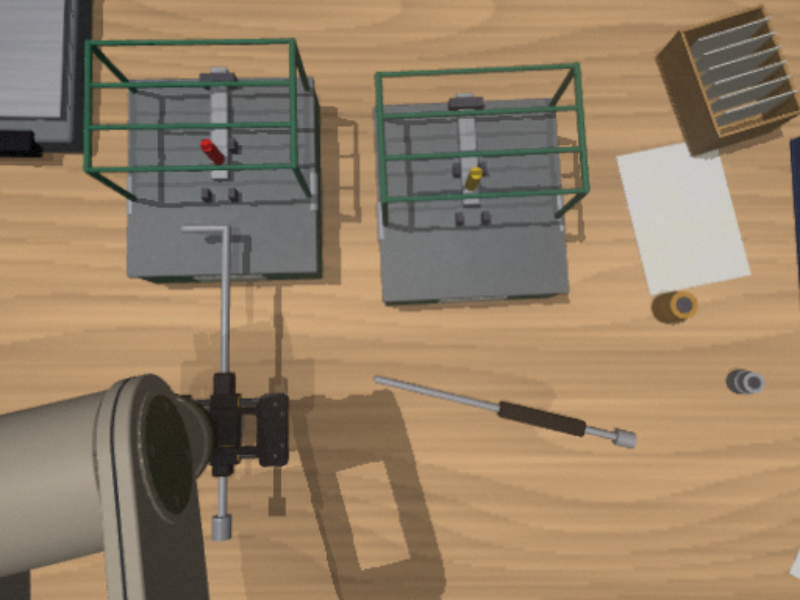

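The rod is held level. Its corner is at px (227,230), its prong tip at (183,229), and it points left, straight ahead of the knob. Next I move it right and then in under the guard.

Emit:
play_rows --slide '[[0, 0.05, 0], [0, 0.08, 0], [0, 0.08, 0], [0, 0.054, 0], [0, 0, 0], [0, 0, 0], [0, 0, 0], [0, 0, 0]]' --twist '[[0, 0, 0], [0, 0, 0], [0, 0, 0], [0, 0, 0], [0, 0, 0], [0, 0, 0], [0, 0, 0], [0, 0, 0]]'

```text
t: 8.2
tool_pos: [0.441, 0.0868, 0.1336]
orientation: [-3.141, -0.029, 0.0]
force: [0.0, 0.5, -3.0]
opening: 0.0215
gripper_force: 45.0
```

Emit:
play_rows --slide '[[0.04, 0, 0], [0.08, 0, 0], [0.08, 0, 0], [0.08, 0, 0], [0.08, 0, 0], [0.08, 0, 0], [0.06, 0, 0], [0, 0, 0]]' --twist '[[0, 0, 0], [0, 0, 0], [0, 0, 0], [0, 0, 0], [0, 0, 0], [0, 0, 0], [0, 0, 0], [0, 0, 0]]'

```text
t: 9.0
tool_pos: [0.5679, 0.0888, 0.1333]
orientation: [3.141, 0.028, 0.001]
force: [-0.8, -0.0, -2.6]
opening: 0.0213
gripper_force: 45.0
```

Run:
```python
from h import *
for n in('scene','top'):
    im,d,c=grab(n)
    crop=im[60:330,230:500] if n=='scene' else im[10:200,30:270]
    cv2.imwrite(f'pics/{n}2.png',cv2.resize(crop[...,::-1],None,fx=2.2,fy=2.2,interpolation=cv2.INTER_CUBIC))
s=robot.read_state(); print(s['t'],s['tool_pos'],s['orientation'],s['force'])
```

```text
9.1 [0.56600736 0.08883841 0.13307485] [ 3.14144409e+00  2.79511299e-02 -1.65081311e-03] [-0.44414079  0.37974987 -2.67897715]
```

View pics/top2.png

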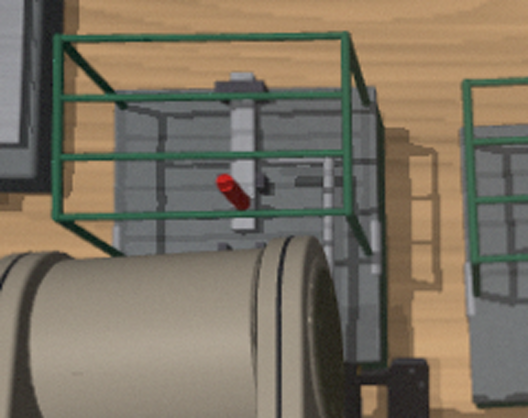

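View pics/scene2.png

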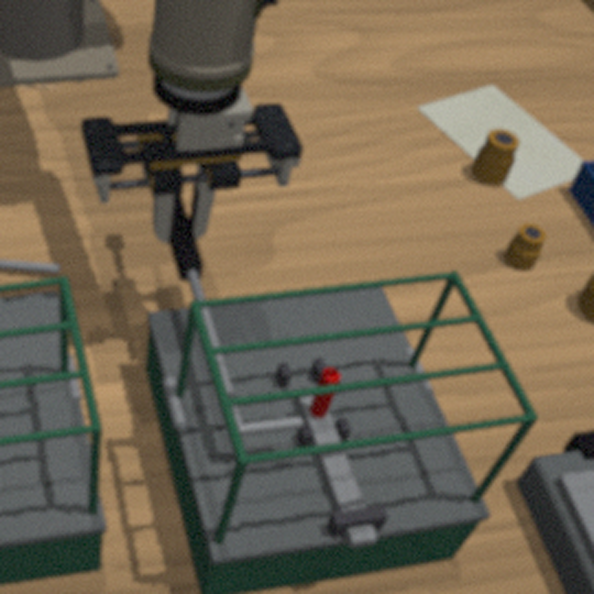

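The top crop shows the rod inside the right-hand posts with the prong beyond the knob (prong row 181, knob at (235,192)). In the scene crop the prong tip at (300,423) is behind the knob at (325,395), at mid-height. I slide it left now.

Emit:
play_rows --slide '[[0, -0.03, 0], [0, -0.04, 0], [0, -0.05, 0], [0, -0.05, 0], [0, -0.04, 0], [0, -0.02, 0], [0, 0, 0], [0, 0, 0]]' --twist '[[0, 0, 0], [0, 0, 0], [0, 0, 0], [0, 0, 0], [0, 0, 0], [0, 0, 0], [0, 0, 0], [0, 0, 0]]'

```text
t: 9.9
tool_pos: [0.5651, 0.1461, 0.1336]
orientation: [3.141, 0.028, -0.0]
force: [0.5, 0.2, -2.8]
opening: 0.0216
gripper_force: 45.0
```

Emit:
play_rows --slide '[[-0.02, 0, 0], [-0.02, 0, 0], [-0.02, 0, 0], [-0.02, 0, 0], [-0.02, 0, 0], [-0.02, 0, 0], [-0.02, 0, 0], [-0.02, 0, 0]]' --twist '[[0, 0, 0], [0, 0, 0], [0, 0, 0], [0, 0, 0], [0, 0, 0], [0, 0, 0], [0, 0, 0], [0, 0, 0]]'

```text
t: 10.7
tool_pos: [0.5248, 0.1454, 0.1338]
orientation: [-3.141, -0.027, -0.001]
force: [3.5, 0.1, -1.7]
opening: 0.0215
gripper_force: 45.0
```

Run:
```python
from h import *
im,d,c=grab('scene'); W=world(d,c)
r,g,b=[im[...,i].astype(int) for i in range(3)]
P=W[(r>120)&(g<60)&(b<60)&(W[...,2]>.13)&(W[...,0]>.5)&(W[...,0]<.85)&(W[...,1]<.25)]
print(len(P),P.mean(0))
crop=im[60:330,230:500]
cv2.imwrite('pics/scene3.png',cv2.resize(crop[...,::-1],None,fx=2.2,fy=2.2,interpolation=cv2.INTER_CUBIC))
```

```text
34 [0.74529366 0.175528   0.15939861]
```

View pics/scene3.png

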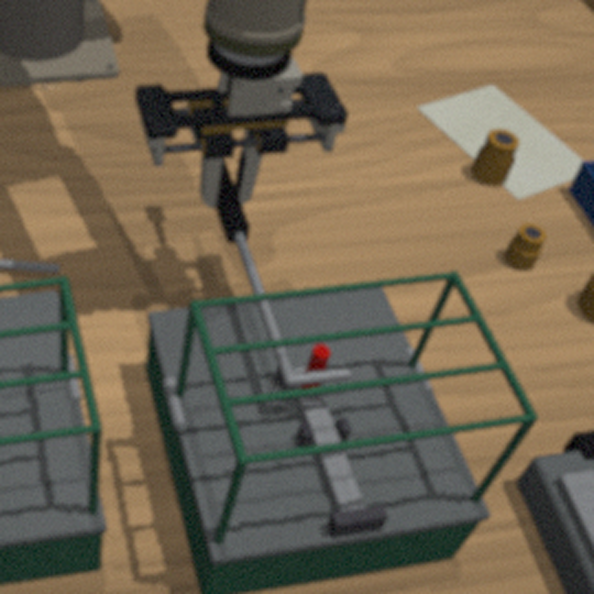

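The prong, at (290–350,376), is behind the knob at (320,358). The bolt has come about 27 mm with a 3.5 N pull, so I carry on.

Emit:
play_rows --slide '[[-0.015, 0, 0], [-0.015, 0, 0], [-0.015, 0, 0], [-0.015, 0, 0], [-0.015, 0, 0], [-0.015, 0, 0], [-0.01, 0, 0], [0, 0, 0]]' --twist '[[0, 0, 0], [0, 0, 0], [0, 0, 0], [0, 0, 0], [0, 0, 0], [0, 0, 0], [0, 0, 0], [0, 0, 0]]'

```text
t: 11.55
tool_pos: [0.4996, 0.1449, 0.1336]
orientation: [3.141, 0.027, -0.001]
force: [1.7, -0.6, -2.3]
opening: 0.0215
gripper_force: 45.0
```

Emit:
play_rows --slide '[[-0.004, 0, 0], [-0.004, 0, 0], [-0.004, 0, 0], [-0.004, 0, 0], [0, 0, 0], [0, 0, 0], [0, 0, 0], [0, 0, 0]]' --twist '[[0, 0, 0], [0, 0, 0], [0, 0, 0], [0, 0, 0], [0, 0, 0], [0, 0, 0], [0, 0, 0], [0, 0, 0]]'

```text
t: 12.35
tool_pos: [0.496, 0.1449, 0.1336]
orientation: [3.141, 0.027, -0.0]
force: [2.0, -0.8, -1.6]
opening: 0.0216
gripper_force: 45.0
```

```bash
cat > k.py <<'E'
from h import *
im,d,c=grab('scene'); W=world(d,c)
r,g,b=[im[...,i].astype(int) for i in range(3)]
P=W[(r>120)&(g<60)&(b<60)&(W[...,2]>.13)&(W[...,0]>.5)&(W[...,0]<.85)&(W[...,1]<.25)]
s=robot.read_state(); print(len(P),P.mean(0),s['t'],s['tool_pos'],s['force'],s['wrist_torque'])
E
python3 k.py
```

```text
22 [0.71450201 0.17509691 0.15953891] 12.4 [0.4959823  0.14488361 0.13356694] [ 1.98815094  0.40380319 -2.15864364] [-0.13130144 -0.23231608 -0.15756543]
```

Emit:
play_rows --slide '[[-0.004, 0, 0], [-0.004, 0, 0], [-0.004, 0, 0], [0, 0, 0], [0, 0, 0], [0, 0, 0], [0, 0, 0], [0, 0, 0]]' --twist '[[0, 0, 0], [0, 0, 0], [0, 0, 0], [0, 0, 0], [0, 0, 0], [0, 0, 0], [0, 0, 0], [0, 0, 0]]'

```text
t: 13.2
tool_pos: [0.4943, 0.145, 0.1343]
orientation: [-3.141, -0.027, -0.004]
force: [7.3, -0.3, -3.5]
opening: 0.0219
gripper_force: 45.0
```

```bash
python3 k.py
```

```text
22 [0.71418839 0.17447137 0.15993766] 13.25 [0.49428868 0.14496879 0.13428075] [ 7.47850203  0.09525666 -4.29432198] [-0.0225217  -1.04094904 -0.15804297]
```

The bolt is at its stop (the force has risen to 7 N). I unhook, withdraw, and turn the rod back.

Emit:
play_rows --slide '[[0.02, 0, 0], [0.03, 0, 0], [0.01, 0, 0], [0, 0.04, 0], [0, 0.06, 0], [0, 0.07, 0], [0, 0.06, 0], [0, 0, 0]]' --twist '[[0, 0, 0], [0, 0, 0], [0, 0, 0], [0, 0, 0], [0, 0, 0], [0, 0, 0], [0, 0, 0], [0, 0, 0]]'

```text
t: 14.05
tool_pos: [0.509, 0.0851, 0.1336]
orientation: [3.141, 0.024, -0.0]
force: [0.6, 0.6, -2.4]
opening: 0.0215
gripper_force: 45.0
```

```bash
python3 k.py
```

```text
24 [0.71372567 0.17481366 0.15936981] 14.1 [0.50901147 0.08616928 0.13365092] [-0.57015393  0.10861301 -3.41379113] [ 0.01996247  0.15175794 -0.01486816]
```

Emit:
play_rows --slide '[[-0.04, 0, 0], [-0.06, 0, 0], [-0.07, 0, 0], [-0.06, 0, 0], [-0.04, 0, 0], [-0.02, 0, 0], [0, 0, 0], [0, 0, 0]]' --twist '[[0, 0, 0], [0, 0, 0], [0, 0, 0], [0, 0, 0], [0, 0, 0], [0, 0, 0], [0, 0, 0], [0, 0, 0]]'

```text
t: 14.9
tool_pos: [0.437, 0.0865, 0.1339]
orientation: [-3.141, -0.028, -0.001]
force: [0.5, -0.7, -3.3]
opening: 0.0215
gripper_force: 45.0
```

Emit:
play_rows --slide '[[0, -0.04, 0], [0, -0.06, 0], [0, -0.07, 0], [0, -0.06, 0], [0, -0.04, 0], [0, 0, 0], [0, 0, 0], [0, 0, 0]]' --twist '[[0, 0, 0], [0, 0, 0], [0, 0, 0], [0, 0, 0], [0, 0, 0], [0, 0, -0.06], [0, 0, -0.08], [0, 0, -0.1]]'

```text
t: 15.7
tool_pos: [0.4355, 0.1543, 0.1335]
orientation: [3.112, 0.427, -0.0]
force: [0.0, 0.1, -2.7]
opening: 0.0212
gripper_force: 45.0
```

Emit:
play_rows --slide '[[0, 0, 0], [0, 0, 0], [0, 0, 0], [0, 0, 0], [0, 0, 0], [0, 0, 0], [0, 0, 0], [0, 0, 0]]' --twist '[[0, 0, -0.1], [0, 0, -0.1], [0, 0, -0.1], [0, 0, -0.1], [0, 0, -0.1], [0, 0, -0.1], [0, 0, -0.1], [0, 0, -0.1]]'

```text
t: 16.5
tool_pos: [0.4355, 0.1542, 0.1335]
orientation: [-2.669, -1.656, 0.0]
force: [0.1, -0.2, -2.5]
opening: 0.0219
gripper_force: 45.0
```

Emit:
play_rows --slide '[[0, 0, 0], [0, 0, 0], [0, 0, 0], [0, 0, 0], [0, 0, 0], [0, 0, 0], [0, 0, 0], [0, 0, 0]]' --twist '[[0, 0, -0.1], [0, 0, -0.08], [0, 0, -0.05], [0, 0, -0.03], [0, 0, 0], [0, 0, 0], [0, 0, 0], [0, 0, 0]]'

```text
t: 17.3
tool_pos: [0.4354, 0.1539, 0.1336]
orientation: [-2.425, -1.998, 0.0]
force: [0.7, -0.1, -2.3]
opening: 0.0214
gripper_force: 45.0
```

Run:
```python
from h import *
im,d,c=grab('top')
cv2.imwrite('pics/top4.png',cv2.resize(im[...,::-1],(800,600)))
s=robot.read_state(); print(s['t'],s['tool_pos'],s['orientation'],s['force'])
```

```text
17.35 [0.43542689 0.15386242 0.13362549] [-2.42454252e+00 -1.99777883e+00  5.42628538e-05] [-0.71640087  0.01886875 -1.71362024]
```

View pics/top4.png

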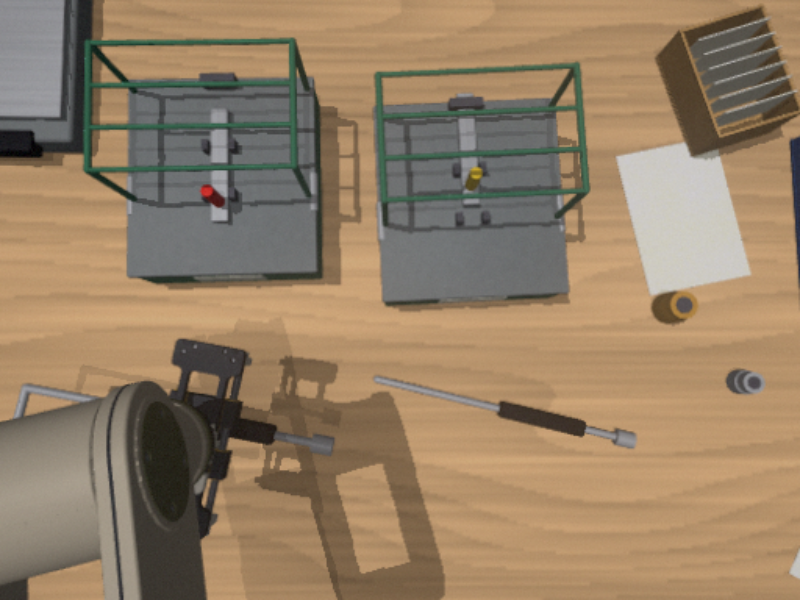

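The red bolt is drawn fully back (knob at (212,195)), the yellow one is unchanged, and the rod is above its old, free spot. I lower it now.

Emit:
play_rows --slide '[[0, 0, 0.04], [0, 0, 0.07], [0, 0, 0.08], [0, 0, 0.08], [0, 0, 0.08], [0, 0, 0.07], [0, 0, 0.04], [0, 0, 0.02]]' --twist '[[0, 0, 0], [0, 0, 0], [0, 0, 0], [0, 0, 0], [0, 0, 0], [0, 0, 0], [0, 0, 0], [0, 0, 0]]'

```text
t: 18.15
tool_pos: [0.4344, 0.1536, 0.0122]
orientation: [-2.424, -1.998, 0.003]
force: [-0.6, -0.6, -2.2]
opening: 0.0213
gripper_force: 45.0
```

Emit:
play_rows --slide '[[0, 0, 0.006], [0, 0, 0.006], [0, 0, 0.006], [0, 0, 0.006], [0, 0, 0.006], [0, 0, 0], [0, 0, 0], [0, 0, 0]]' --twist '[[0, 0, 0], [0, 0, 0], [0, 0, 0], [0, 0, 0], [0, 0, 0], [0, 0, 0], [0, 0, 0], [0, 0, 0]]'

```text
t: 18.95
tool_pos: [0.4355, 0.1538, 0.0062]
orientation: [2.424, 1.998, 0.0]
force: [0.2, 0.6, -3.3]
opening: 0.0219
gripper_force: 45.0
```

Emit:
play_rows --slide '[[0, 0, 0.003], [0, 0, 0.002], [0, 0, 0], [0, 0, 0], [0, 0, 0], [0, 0, 0], [0, 0, 0], [0, 0, 0]]' --twist '[[0, 0, 0], [0, 0, 0], [0, 0, 0], [0, 0, 0], [0, 0, 0], [0, 0, 0], [0, 0, 0], [0, 0, 0]]'

```text
t: 19.75
tool_pos: [0.4356, 0.1539, 0.006]
orientation: [2.424, 1.998, -0.0]
force: [-6.7, -2.1, 11.0]
opening: 0.0215
gripper_force: 45.0
```

Emit:
play_rows --slide '[[0, 0, 0], [0, 0, 0], [0, 0, 0], [0, 0, 0], [0, 0, 0], [0, 0, 0], [0, 0, 0], [0, 0, 0]]' --twist '[[0, 0, 0], [0, 0, 0], [0, 0, 0], [0, 0, 0], [0, 0, 0], [0, 0, 0], [0, 0, 0], [0, 0, 0]]' --fingers -1

```text
t: 20.55
tool_pos: [0.4354, 0.1539, 0.0049]
orientation: [-2.424, -1.998, 0.0]
force: [-0.3, -0.3, -0.4]
opening: 0.0811
gripper_force: 0.0
```

Emit:
play_rows --slide '[[0, 0, 0], [0, 0, 0], [0, 0, -0.02], [0, 0, -0.05], [0, 0, -0.1], [0, 0, -0.12], [0, 0, -0.12], [0, 0, -0.1]]' --twist '[[0, 0, 0], [0, 0, 0], [0, 0, 0], [0, 0, 0], [0, 0, 0], [0, 0, 0], [0, 0, 0], [0, 0, 0]]'

```text
t: 21.35
tool_pos: [0.436, 0.154, 0.1355]
orientation: [2.423, 1.998, 0.003]
force: [1.0, 0.1, -0.4]
opening: 0.0929
gripper_force: 0.0
```

Emit:
play_rows --slide '[[0, 0, -0.1], [0, 0, -0.1], [0, 0, -0.1], [0, 0, 0], [0, 0, 0], [0, 0, 0], [0, 0, 0], [0, 0, 0]]' --twist '[[0, 0, 0], [0, 0, 0], [0, 0, 0], [0, 0, 0], [0, 0, 0], [0, 0, 0], [0, 0, 0], [0, 0, 0]]'

```text
t: 22.15
tool_pos: [0.4348, 0.1537, 0.2063]
orientation: [-2.423, -1.998, 0.003]
force: [0.0, 0.6, 0.1]
opening: 0.0935
gripper_force: 0.0
```

```bash
python3 k.py
python3 - <<'E'
from h import *
im,d,c=grab('scene')
cv2.imwrite('pics/scene5.png',cv2.resize(im[...,::-1],(800,600)))
E
```

```text
22 [0.71418336 0.17503873 0.15984764] 22.2 [0.4349218  0.15372477 0.2065246 ] [-0.12661509  1.01249089 -0.03632718] [-0.04646518  0.01646622  0.05516113]
```

View pics/scene5.png

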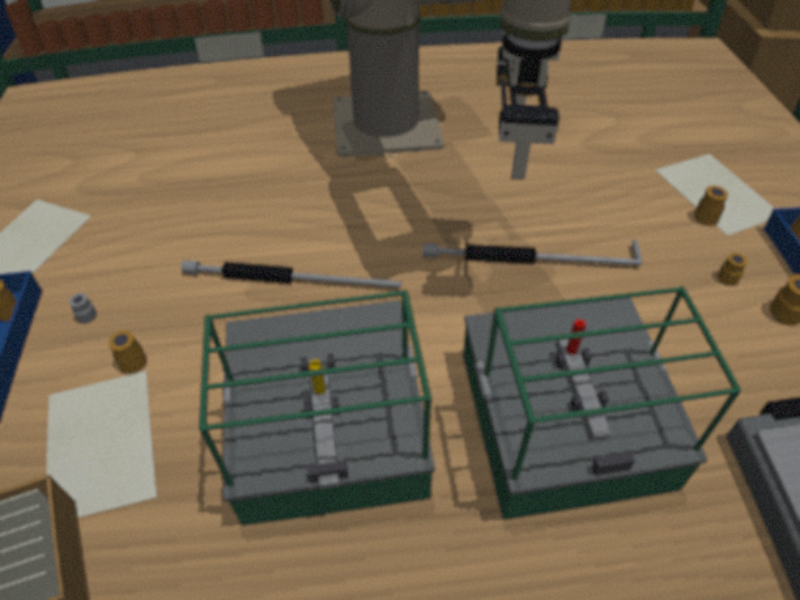

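The rod lies flat on the bench at (530,256), the red bolt is drawn back (knob at (577,335)), the yellow bolt is untouched, and the gripper is clear. I hand the job in.

```bash
python3 -c "
from plant import robot
print(robot.close_job())"
```

```text
the job is handed in; nothing more can be done
None
```

I pulled the red bolt back to its stop with the hooked rod, laid the rod flat on the bench in front of the chests, left the yellow bolt as it was, and handed the job in at about 22 s; no verdict came back.

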